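# Close and lock the dropper-bottle row gauge

## Robot

A 7-joint arm with a two-finger parallel gripper is mounted at the origin on the work surface. World frame = base frame: x ahead of the robot, y to its left, z up, the work surface at z = 0. Lengths are in mm, angles in rad, forces in N, time in s.
With the tool pointing down it reaches from about 400 to 850 mm from the base axis. Payload 10.4 kg.
Tool frame: the origin (TCP) lies midway between the tips of the shut fingers; the grasp point (between the pads) lies 19 mm behind it (r.hold_point_z is the distance from the TCP to the grasp point, in mm); z points along the fingers, y is the line along which they close (so a half turn about z gives the same grasp; the last joint's range is limited). The gripper opens to 87 mm and grips with 3 to 60 N. Pads are 19 mm wide; open, the fingers measure 117 mm over their backs; the gripper's body (75 mm by 190 mm) begins 51 mm behind the grasp point.
Start: joints at [1.284, 0.332, -0.065, 1.46, 0.022, 1.35, -0.088], TCP at [162.991, -603.397, 202.576] pointing down, gripper open.
Joint ranges: [-2.6, 2.6], [-0.5, 2.12], [-1.47, 1.34], [0.16, 2.42], [-1.27, 4.41], [0.06, 2.06], [-2.6, 2.6]. Speed limits (rad/s): [2.22, 2.22, 2.79, 2.79, 3.14, 3.14, 3.14].

## Interface

Orientations are given as [roll, pitch, yaw] about the fixed x, y, z axes, in that order (R = Rz(yaw) Ry(pitch) Rx(roll)).
In Python, from bench import r, eyes, spotter gives the robot as it stands. The module is installed in compiled form; this text tells all that it offers.
- The arm moves only by the tool move_arm, never from a script. Its argument "moves" is a list of rows, each a list of 7 numbers: the opening, from 0 (shut) to 1 (fully open), then the shift along the tool's x, y, z in mm, then the turn, a rotation vector about the tool's x, y, z in rad. A call has 1 to 20 rows; each row shifts and turns the commanded pose from where the row before left it, along the tool's axes as they then stand; what a row does not reach is not made up. A row lasts 1/10 s, in which the tool goes at most 50 mm and 8.59 degrees, less where a joint would pass 70% of its speed; a pose out of reach is approached as far as the arm can. A call is refused whole if a number of a shift passes 50 or a number of a turn 0.15, either way. A call with a gripper value outside its range is refused whole. The fingers move at their own pace and stop on an object; the grip force is fixed at half the most. Time passes only in rows, so rows that do not move let the fingers close. It gives the time, the measured TCP pose, the force, the opening and the grip force at its end, in the units of the state.
- r.get_state(): the state, without advancing time (a new reading comes with each control period).
- eyes.get_image(name): name is "side" or "top"; returns the picture (420x560x3 uint8, blue, green, red); there is no depth.
- eyes.camera_model(name): a dict with "intrinsics" (3x3 intrinsics, pixels), "world_to_cam" (4x4, takes a point from world to camera coordinates). Camera axes: x right, y down, z forward; pixel columns grow to the right and rows downward; lengths in mm; the calibration is good to about 2 mm. A picture is of the moment at which its call begins. camera_model takes no time and is no camera call.
- r.job_done(): hands the job in; it is judged then, once.
Trained networks look in the newest picture that a camera, given by its name, has taken for a name from the list of things; names that differ only in an ending like _2 or _b are one class to them, and where a whole thing is asked for, a point or a joint stands for the part that bears it (a point fixed in the world has none). Each returns a list of dicts, best first, with "score" (0 to 1); they miss things now and then, are a little off and sometimes report something else, mostly with a low value. They report only what shows in the picture. A call takes as long as a camera call.
- spotter.look_for(camera, thing): "extent" ([left, top, right, bottom] in pixels, round what is visible of it).
- spotter.cut_out(camera, thing): "mask" (420x560 bool, what is visible of it) and "extent" ([left, top, right, bottom] in pixels, round what is visible of it).
The state is a dict: "t": time; "joint_pos": joint angles; "joint_vel": joint speeds; "tau": joint torques, N m; "eef_pos": TCP position; "ee_rot": TCP orientation; "ft_force": force on the tool from outside, world axes, zero at the start; "ft_torque": the same for the moment, N m; "gripper_width": finger opening in mm; "finger_force": force on a finger pad.
Only numpy, scipy, OpenCV 4.12 (cv2) and the standard library are available. Lean on these libraries where they do the work, as an engineer would, in place of code of your own. Each camera call takes 0.05 s, during which the arm holds its last target. There are 200 camera calls.

## Task

Gently slide the grey head of the row gauge along its rails until the three bottles stand closed up, touching one another, the end stop and the head, without crushing them. Then turn the black bar knob on the head clockwise until it suddenly goes stiff, and from that point give it just one eighth of a turn (45 degrees) more, no further, and let go. Leave the bottles upright and everything else on the desk where it is.

Things in the scene. Friction and masses are not known exactly. Their poses are not given: they have to be found in the camera images.
- gauge: Row gauge fixed to the desk, place and yaw vary: base plate 110 mm (x) by 280 mm (y), 8 mm thick. Origin on the desk, mid-width, z up; the plate spans y -160 to +120 mm. Two rails (to z 20 mm) along y leave a 29 mm channel for a row of bottles. An end stop plate stands at y 100 to 114 mm, to z 60 mm.
- stop_face (a point): Middle of the end stop's inner face (34 mm above the desk), the face that the row is pushed against; axes as the gauge.
- head_face (a point): Middle of the sliding head's front face, 43 mm above the desk, which faces the bottles (towards gauge +y). The head is a grey block 62 mm (x) by 58 mm (y), top 66 mm above the desk, astride the rails; it slides with about 4 N of friction and stays where it is left. Its knob's axis is 29 mm behind this face (gauge -y). Axes as the gauge.
- head (a joint): Distance (m) the head stands open: 0 when three 26 mm bottles are just closed up between it and the end stop (faces 78 mm apart), growing towards gauge -y; starts at 0.035 to 0.07.
- knob_grip (a point): Grip point of the black bar knob on the head's top: on its vertical axis, 99 mm above the desk. The bar is 46 mm long (this point's x axis), 15 mm thick (y), and spans 82 to 108 mm above the desk; its stem is 7 mm in radius, on collars of radius 17 mm that reach 76 mm above the desk. The head is 66 mm high, bottle tops 66 mm.
- knob: The same knob, how it feels: clockwise from above tightens. It first runs free (about 0.012 N m) for an unknown 0.9 to 2.3 rad that no reading shows; then it bites: torque jumps to 0.22 N m, then rises 0.12 N m per rad. Its stem gives 1 rad per 3 N m, so let go it springs back a few degrees, and the nut stays tight. Origin on its axis, 76 mm above the desk; x along the bar.
- shoe (a joint): Travel (m) of the small brass clamp shoe on the head's -x side: 0 until the knob bites, then 0.0002 per rad of further tightening (0.00016 at 45 degrees), as the pitch of its screw is 1.25 mm; the noise of this reading is larger than that.
- bottle0: Amber dropper bottle with white cap, 26 mm diameter, 58 mm tall, 30 g, standing loose in the gauge's channel, nearest the end stop, with gaps of a few mm. Origin at the centre of its underside, z up.
- bottle1: Amber dropper bottle with white cap, 26 mm diameter, 58 mm tall, 30 g, standing loose in the gauge's channel, in the middle of the row, with gaps of a few mm. Origin at the centre of its underside, z up.
- bottle2: Amber dropper bottle with white cap, 26 mm diameter, 58 mm tall, 30 g, standing loose in the gauge's channel, nearest the head, with gaps of a few mm. Origin at the centre of its underside, z up.
- spare0: Spare bottle, 26 mm diameter and 58 mm tall, standing on the desk beside the gauge on the robot's side; leave alone.
- spare1: Spare bottle, same size, standing on the desk beyond the gauge; leave alone.
- jug: Clear plastic measuring jug with handle, 100 mm diameter, 130 mm tall; origin under its centre; leave alone.
- calculator: White desk calculator 100 x 140 x 20 mm; leave alone.
- cap_tray: Small blue tray 110 x 150 x 35 mm with white caps; leave alone.
- marker: White and steel marker pen, 120 mm long, 12 mm thick; leave alone.

How it is judged:
By the outcome, as a careful person would: the job done as asked, in the order asked, and still so for the second after the job is handed in, with the robot touching nothing.
It also fails if it takes over 72 s, if anything falls off the work surface, if the arm or the gripper's body presses on something with over 40 N, if the wrist force passes 120 N, or if a joint passes its speed limit or range.

## Working session

There is one attempt and no reset: what is moved stays moved. The work goes in short steps, Python scripts to look and compute and a tool call to move; the robot and the scene stay as the last step left them, time stands still between calls to the robot, and variables do not carry over. Pictures are saved under pics/ and viewed, at most 10 in all, crops included, and the job is handed in when it is done.

Besides the shell and the picture viewer there is one more tool, called after "Emit:" as name([rows], argument=value, ...), one row to a line, values as JSON. move_arm: Moves the arm, as the interface text tells. Its arguments: {"type":"object","properties":{"moves":{"type":"array"}},"required":["moves"]}

```bash
mkdir -p pics; python3 - <<'E'
from bench import r,eyes,spotter
import cv2,numpy as np
s=r.get_state();print({k:np.round(v,3) for k,v in s.items()})
for c in("top","side"):
    cv2.imwrite(f"pics/{c}0.png",eyes.get_image(c))
    m=eyes.camera_model(c);print(np.round(m["intrinsics"],1).tolist(),np.round(m["world_to_cam"],3).tolist())
    for t in("knob","head","gauge","bottle0","shoe"):
        print(c,t,[(round(d["score"],2),np.round(d["extent"]).tolist()) for d in spotter.look_for(c,t)[:4]])
E
```

```text
{'t': np.float64(0.0), 'joint_pos': array([ 1.284,  0.333, -0.065,  1.461,  0.022,  1.35 , -0.089]), 'joint_vel': array([-0.001, -0.   , -0.   ,  0.001,  0.001,  0.   ,  0.001]), 'tau': array([ 0.0000e+00, -6.2325e+01,  2.5000e-02, -3.8989e+01, -6.1000e-02,
        4.0000e-02,  0.0000e+00]), 'eef_pos': array([ 162.822, -602.976,  201.752]), 'ee_rot': array([-3.14 ,  0.   ,  0.264]), 'ft_force': array([ 0.878, -1.105,  0.24 ]), 'ft_torque': array([ 0.022, -0.014, -0.01 ]), 'finger_force': np.float64(0.0), 'gripper_width': np.float64(86.811)}
[[394.2, 0.0, 274.2], [0.0, 394.2, 211.7], [0.0, 0.0, 1.0]] [[0.022, -1.0, 0.0, -22.633], [-0.979, -0.021, -0.203, 479.184], [0.203, 0.004, -0.979, 1226.854], [0.0, 0.0, 0.0, 1.0]]
top knob [(0.5, [250.0, 171.0, 265.0, 187.0])]
top head [(0.7, [248.0, 175.0, 268.0, 199.0]), (0.18, [212.0, 199.0, 221.0, 207.0])]
top gauge [(0.71, [237.0, 181.0, 246.0, 189.0]), (0.64, [211.0, 160.0, 297.0, 215.0]), (0.27, [374.0, 170.0, 417.0, 212.0])]
top bottle0 [(0.59, [221.0, 171.0, 226.0, 180.0]), (0.51, [226.0, 173.0, 235.0, 185.0]), (0.39, [238.0, 182.0, 246.0, 191.0])]
top shoe []
[[385.2, 0.0, 281.8], [0.0, 385.2, 216.9], [0.0, 0.0, 1.0]] [[-0.831, -0.556, 0.019, 426.453], [-0.395, 0.566, -0.723, 253.077], [0.392, -0.608, -0.69, 843.875], [0.0, 0.0, 0.0, 1.0]]
side knob []
side head [(0.86, [247.0, 203.0, 273.0, 243.0])]
side gauge [(0.62, [192.0, 203.0, 306.0, 279.0])]
side bottle0 [(0.75, [222.0, 235.0, 232.0, 253.0]), (0.68, [211.0, 240.0, 221.0, 259.0]), (0.56, [234.0, 232.0, 245.0, 245.0])]
side shoe []
```

```bash
python3 - <<'E'
import cv2,numpy as np
a=cv2.resize(cv2.imread("pics/top0.png")[145:235,195:315],None,fx=6,fy=6,interpolation=cv2.INTER_CUBIC)
b=cv2.resize(cv2.imread("pics/side0.png")[190:290,180:315],None,fx=5.8,fy=5.8,interpolation=cv2.INTER_CUBIC)
cv2.imwrite("pics/topc.png",a);cv2.imwrite("pics/sidec.png",b)
E
```

```text
(no output)
```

View pics/topc.png

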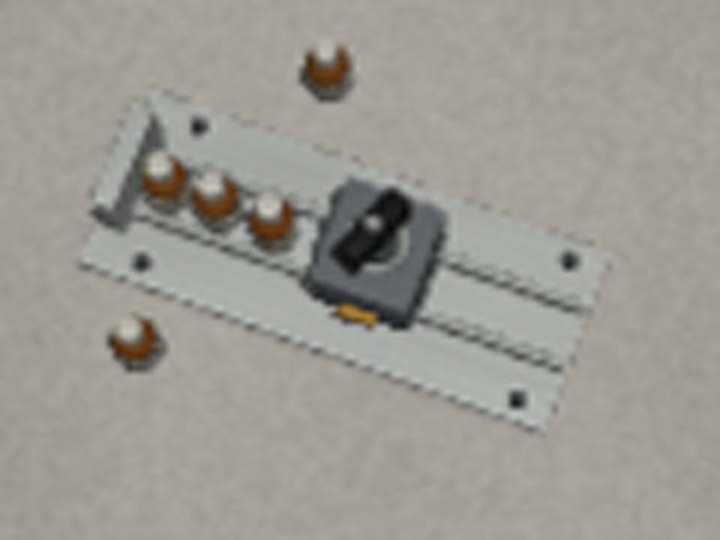

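View pics/sidec.png

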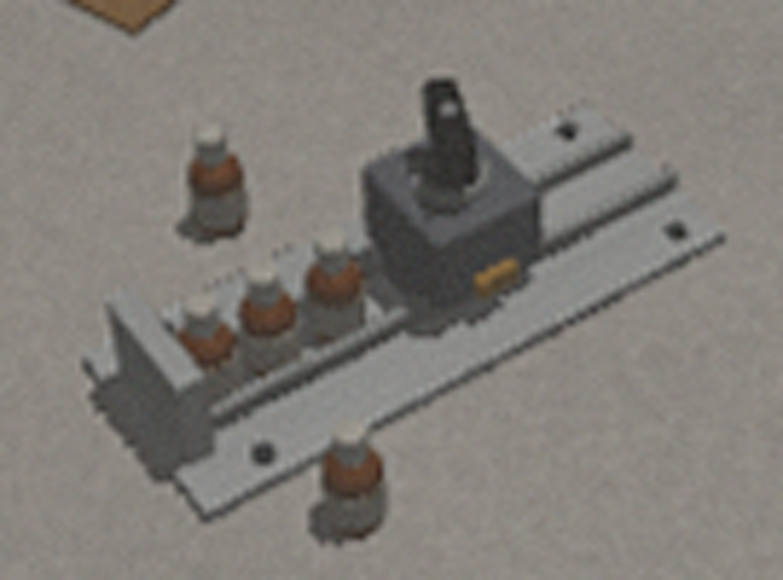

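View pics/top0.png

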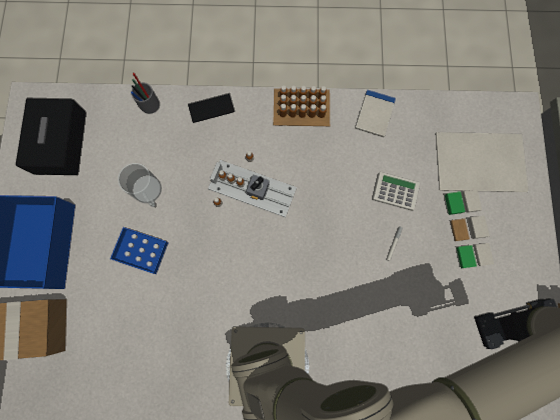

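Top crop: plate corners at (148,85), (612,260), (545,432), (80,262). The bar runs from (350,262) to (398,195) and the bottles are on the left, by the stop. The side crop shows the bottles upright, the shoe facing the robot and the bar at (440,85)-(465,180). The full top view shows the gauge at (255,187), clear of the other things.

```bash
cat > h.py <<'E'
from bench import r,eyes,spotter
import cv2,numpy as np
def back(c,uv,z):
    m=eyes.camera_model(c);K=m["intrinsics"];T=np.array(m["world_to_cam"]);R=T[:3,:3];o=-R.T@T[:3,3]
    d=R.T@np.linalg.inv(K)@[uv[0],uv[1],1];return (o+d*(z-o[2])/d[2])
T=lambda u,v,z:back("top",(195+(u+.5)/6-.5,145+(v+.5)/6-.5),z)[:2]
S=lambda u,v,z:back("side",(180+(u+.5)/5.8-.5,190+(v+.5)/5.8-.5),z)[:2]
E
python3 - <<'E'
from h import *
P=np.array([T(*p,8) for p in((148,87),(612,260),(545,432),(80,264))]);print(P.round(1).tolist())
g=[(55,120),(55,-160),(-55,-160),(-55,120)];g=np.array(g,float)
M,_=cv2.estimateAffinePartial2D(g,P);print(M.round(3).tolist(),"yaw",np.arctan2(M[1,0],M[0,0]),"scale",np.hypot(M[0,0],M[1,0]))
y=np.arctan2(M[1,0],M[0,0]);Ry=np.array([[np.cos(y),-np.sin(y)],[np.sin(y),np.cos(y)]]);o=P.mean(0)-Ry@g.mean(0)
print("o",o)
print("side corners",[S(*p,8).round(1).tolist() for p in((207,520),(724,238))],P[3],P[2])
inv=lambda p:(Ry.T@(p-o)).round(1).tolist()
a,b=T(350,258,108),T(400,200,108)
print("knob ends",a,b,"mid",(a+b)/2,"g",inv((a+b)/2),"ang",np.arctan2(*(b-a)[::-1]),np.hypot(*(b-a)))
for n,p in {"headTL":T(345,182,66),"headTR":T(447,212,66),"headL":T(308,272,66)}.items(): print(n,inv(p))
for n,p in {"headNearR side":S(437,240,66),"l":S(365,175,66),"r":S(538,195,66),"knobtop":S(440,85,108)}.items(): print(n,inv(p))
for p in((160,165),(212,185),(270,205)):print("cap",inv(T(*p,66)))
print("sp",T(328,52,66),T(128,328,66))
E
```

```text
[[668.8, 181.0], [572.1, -86.0], [472.4, -49.8], [563.2, 214.1]]
[[0.953, 0.346, 574.919], [-0.346, 0.953, 85.572]] yaw -0.3477575564090972 scale 1.0141206366478217
o [575.92313011  83.6291697 ]
side corners [[559.8, 218.1], [468.7, -43.8]] [563.1847998  214.07344249] [472.35452019 -49.75830436]
knob ends [542.90774097  55.72347473] [574.87016303  30.58523813] mid [558.888952    43.15435643] g [-2.2, -43.9] ang -0.6664508291185258 40.66358768888175
headTL [26.9, -12.8]
headTR [31.2, -70.6]
headL [-27.1, -13.0]
headNearR side [-29.0, -16.1]
l [23.0, -12.2]
r [-31.5, -67.6]
knobtop [14.0, -47.5]
cap [-0.5, 84.6]
cap [-0.7, 53.9]
cap [0.2, 20.3]
sp [671.00058294  74.22615078] [512.91674846 175.96134204]
```

Emit:
move_arm([
  [1, 27.6, -26, 0, 0, 0, 0],
  [1, 27.6, -26, 0, 0, 0, 0],
  [1, 27.6, -26, 0, 0, 0, 0],
  [1, 27.6, -26, 0, 0, 0, 0],
  [1, 27.6, -26, 0, 0, 0, 0],
  [1, 27.6, -26, 0, 0, 0, 0],
  [1, 27.6, -26, 0, 0, 0, 0],
  [1, 27.6, -26, 0, 0, 0, 0],
  [1, 27.6, -26, 0, 0, 0, 0],
  [1, 27.6, -26, 0, 0, 0, 0],
  [1, 27.6, -26, 0, 0, 0, 0],
  [1, 27.6, -26, 0, 0, 0, 0],
  [1, 27.6, -26, 0, 0, 0, 0],
  [1, 27.6, -26, 0, 0, 0, 0],
  [1, 27.6, -26, 0, 0, 0, 0],
  [1, 27.6, -26, 0, 0, 0, 0],
  [1, 27.6, -26, 0, 0, 0, 0],
  [1, 27.6, -26, 0, 0, 0, 0],
  [1, 27.6, -26, 0, 0, 0, 0],
  [1, 27.6, -26, 0, 0, 0, 0],
])

```text
t: 2.6
eef_pos: [561.0, 43.7, 202.7]
ee_rot: [3.141, -0.0, 0.263]
ft_force: [0.4, -0.4, 0.0]
gripper_width: 87.0
finger_force: 0.0
```

```bash
cat > fit.py <<'E'
from h import *
from scipy.optimize import minimize
def hull(c,x,y,a,sc=8):
    m=eyes.camera_model(c);K=np.array(m["intrinsics"]);W=np.array(m["world_to_cam"])
    ca,sa=np.cos(a),np.sin(a);q=np.array([[x+ca*i-sa*j,y+sa*i+ca*j,z,1] for i in(-23,23) for j in(-7.5,7.5) for z in(82,108)])
    p=(W@q.T)[:3];p=K@p;p=(p[:2]/p[2]).T
    return cv2.convexHull(p.astype(np.float32))
def fit(imgs,x0,thr=52):
    D={}
    for c,im in imgs.items():
        h=hull(c,*x0).reshape(-1,2).mean(0).round().astype(int);w=14
        g=im[h[1]-w:h[1]+w,h[0]-w:h[0]+w].max(2)
        D[c]=(h-w,cv2.resize(g,None,fx=8,fy=8,interpolation=cv2.INTER_CUBIC)<thr)
    def cost(p):
        t=0
        for c,(o,m) in D.items():
            k=np.zeros(m.shape,np.uint8);cv2.fillPoly(k,[((hull(c,*p).reshape(-1,2)-o+.5)*8-.5).round().astype(np.int32)],1)
            t+=1-(m&(k>0)).sum()/(m|(k>0)).sum()
        return t
    best=min((minimize(cost,[x0[0],x0[1],x0[2]+d],method="Nelder-Mead",options=dict(initial_simplex=np.array(x0)+[0,0,d]+np.array([[0,0,0],[6,0,0],[0,6,0],[0,0,.2]]))) for d in(-.3,0,.3)),key=lambda s:s.fun)
    return best.x,best.fun
if __name__=="__main__":
    T0={c:cv2.imread(f"pics/{c}0.png") for c in("top","side")}
    for thr in(45,55,65):
        print(thr,[ (np.round(x,3).tolist(),round(f,3)) for x,f in(fit(d,[560,43,-.67],thr) for d in(T0,{"top":T0["top"]},{"side":T0["side"]}))])
E
python3 fit.py; python3 -c "
from bench import r;print(r.get_state()['joint_pos'].round(3))"
```

```text
45 [([560.585, 44.853, -0.698], np.float64(1.241)), ([560.432, 45.323, -0.645], np.float64(0.316)), ([560.632, 43.361, -0.85], np.float64(0.908))]
55 [([560.315, 45.34, -0.795], np.float64(0.766)), ([560.074, 45.109, -0.693], np.float64(0.345)), ([558.37, 46.769, -0.831], np.float64(0.385))]
[ 0.444  0.269 -0.712  1.6    0.179  1.34  -1.6  ]Traceback (most recent call last):
  File "fit.py", line 25, in <module>
    print(thr,[ (np.round(x,3).tolist(),round(f,3)) for x,f in(fit(d,[560,43,-.67],thr) for d in(T0,{"top":T0["top"]},{"side":T0["side"]}))])
                                                              ^^^^^^^^^^^^^^^^^^^^^^^^^^^^^^^^^^^^^^^^^^^^^^^^^^^^^^^^^^^^^^^^^^^^^^^^^^^^^
  File "fit.py", line 25, in <genexpr>
    print(thr,[ (np.round(x,3).tolist(),round(f,3)) for x,f in(fit(d,[560,43,-.67],thr) for d in(T0,{"top":T0["top"]},{"side":T0["side"]}))])
                                                               ~~~^^^^^^^^^^^^^^^^^^^^^
  File "fit.py", line 20, in fit
    best=min((minimize(cost,[x0[0],x0[1],x0[2]+d],method="Nelder-Mead",options=dict(initial_simplex=
[... 429 characters left out ...]
^^^^^^^^^^^^^^^^^^^^^^^^^^^^^^^^^^^^^^^^^^^^^^^^^^^^^^^^^^^^^^^^^^^^^^^^^^^^^^^^^^^^^^^^^^^^^
    res = _minimize_neldermead(fun, x0, args, callback, bounds=bounds,
                               **options)
    fsim[j] = func(sim[j])
              ~~~~^^^^^^^^
    fx = function(np.copy(x), *(wrapper_args + args))
  File "fit.py", line 17, in cost
    k=np.zeros(m.shape,np.uint8);cv2.fillPoly(k,[((hull(c,*p).reshape(-1,2)-o+.5)*8-.5).round().astype(np.int32)],1)
                                                   ~~~~^^^^^^
  File "fit.py", line 4, in hull
    m=eyes.camera_model(c);K=np.array(m["intrinsics"]);W=np.array(m["world_to_cam"])
ValueError: time passes only in moves, steps and waits
```

Emit:
move_arm([
  [1, 0, 0, 0, 0, 0, -0.143],
  [1, 0, 0, 0, 0, 0, -0.143],
  [1, 0, 0, 0, 0, 0, -0.143],
  [1, 0, 0, 0, 0, 0, -0.143],
  [1, 0, 0, 0, 0, 0, -0.143],
  [1, 0, 0, 0, 0, 0, -0.143],
  [1, 0, 0, 0, 0, 0, -0.143],
  [1, 0, 0, 0, 0, 0, -0.143],
  [1, 0, 0, 0, 0, 0, -0.143],
  [1, 0, 0, 0, 0, 0, -0.143],
  [1, 0, 0, 0, 0, 0, -0.143],
  [1, 0, 0, 0, 0, 0, -0.143],
  [1, 0, 0, 0, 0, 0, -0.143],
  [1, 0, 0, 0, 0, 0, -0.143],
  [1, 0, 0, 0, 0, 0, -0.143],
  [1, 0, 0, 20, 0, 0, 0],
  [1, 0, 0, 20, 0, 0, 0],
  [1, 0, 0, 20, 0, 0, 0],
  [1, 0, 0, 0, 0, 0, 0],
])

```text
t: 4.5
eef_pos: [558.9, 42.0, 140.3]
ee_rot: [-3.139, -0.003, 2.409]
ft_force: [-0.0, -0.5, 0.2]
gripper_width: 87.1
finger_force: 0.0
```

```bash
python3 - <<'E'
from h import *
print(r.get_state()['joint_pos'].round(3))
a=eyes.get_image("top")[155:215,215:295];b=eyes.get_image("side")[185:265,215:295]
f=lambda i,w,h:cv2.resize(i,(w,h),interpolation=cv2.INTER_CUBIC)
cv2.imwrite("pics/c1.png",np.hstack([f(a,400,300),f(b,300,300)]))
E
```

```text
[ 0.664  0.411 -1.011  1.673  0.362  1.265  0.416]
```

View pics/c1.png

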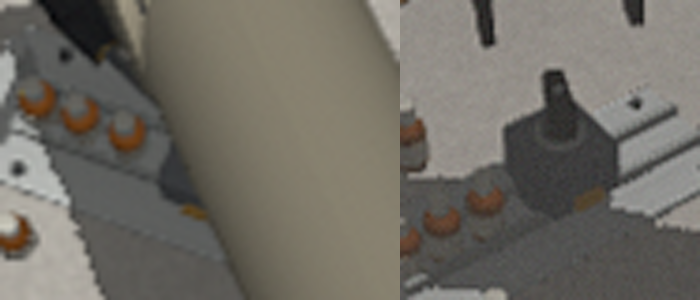

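The side crop shows both fingertips astride the black bar (tips at 485 and 637, bar at 555). The arm hides the head in the top view. Next I lower and close.

Emit:
move_arm([
  [1, 0, 2, 15, 0, 0, 0],
  [1, 0, 0, 15, 0, 0, 0],
  [0.6, 0, 0, 15, 0, 0, 0],
  [0.5, 0, 0, 8, 0, 0, 0],
  [0.4, 0, 0, 6, 0, 0, 0],
  [0.4, 0, 0, 0, 0, 0, 0],
  [0.3, 0, 0, 0, 0, 0, 0],
  [0.25, 0, 0, 0, 0, 0, 0],
  [0.25, 0, 0, 0, 0, 0, 0],
])

```text
t: 5.5
eef_pos: [562.0, 44.1, 84.0]
ee_rot: [3.141, 0.001, 2.409]
ft_force: [0.1, -0.6, 0.3]
gripper_width: 39.0
finger_force: 0.0
```

Emit:
move_arm([
  [0.2, 0, 0, 0, 0, 0, 0],
  [0.15, 0, 0, 0, 0, 0, 0],
  [0.1, 0, 0, 0, 0, 0, 0],
  [0, 0, 0, 0, 0, 0, 0],
  [0, 0, 0, 0, 0, 0, 0],
  [0, 0, 0, 0, 0, 0, 0],
])

```text
t: 6.1
eef_pos: [561.7, 44.1, 83.6]
ee_rot: [3.142, 0.0, 2.409]
ft_force: [0.9, 0.2, 1.5]
gripper_width: 14.5
finger_force: 30.0
```

```bash
cat > st.py <<'E'
from bench import r
import numpy as np
s=r.get_state();p=s['eef_pos'];y=-.348
F=s['ft_force'];print(s['t'],p.round(1),'yaw',round(s['ee_rot'][2],4),'rp',s['ee_rot'][:2].round(3),'Fg xyz',round(F[0]*np.cos(y)+F[1]*np.sin(y),1),round(-F[0]*np.sin(y)+F[1]*np.cos(y),1),round(F[2],1),'T',s['ft_torque'].round(3),s['gripper_width'].round(1),s['finger_force'].round(1),s['joint_pos'].round(2))
d=p[:2]-[575.9,83.6];print('gauge xy',round(d[0]*np.cos(y)+d[1]*np.sin(y),1),round(-d[0]*np.sin(y)+d[1]*np.cos(y),1))
E
python3 st.py
```

```text
Traceback (most recent call last):
  File "st.py", line 4, in <module>
    F=s['ft_force'];print(s['t'],p.round(1),'yaw',round(s['ee_rot'][2],4),'rp',s['ee_rot'][:2].round(3),'Fg xyz',round(F[0]*np.cos(y)+F[1]*np.sin(y),1),round(-F[0]*np.sin(y)+F[1]*np.cos(y),1),round(F[2],1),'T',s['ft_torque'].round(3),s['gripper_width'].round(1),s['finger_force'].round(1),s['joint_pos'].round(2))
                                                                                                                                                                                                                                          ^^^^^^^^^^^^^^^^^^^^^^^^
AttributeError: 'float' object has no attribute 'round'
```

Emit:
move_arm([
  [0, 0.56, 1.39, 0, 0, 0, 0],
  [0, 0.56, 1.39, 0, 0, 0, 0],
  [0, 0.56, 1.39, 0, 0, 0, 0],
  [0, 0.56, 1.39, 0, 0, 0, 0],
  [0, 0.56, 1.39, 0, 0, 0, 0],
  [0, 0.56, 1.39, 0, 0, 0, 0],
  [0, 0.56, 1.39, 0, 0, 0, 0],
  [0, 0.56, 1.39, 0, 0, 0, 0],
  [0, 0.56, 1.39, 0, 0, 0, 0],
  [0, 0.56, 1.39, 0, 0, 0, 0],
])

```text
t: 7.1
eef_pos: [566.8, 58.2, 83.5]
ee_rot: [-3.142, 0.0, 2.409]
ft_force: [-1.7, -3.6, 2.9]
gripper_width: 13.9
finger_force: 30.0
```

```bash
sed -i "s/s\['gripper_width'\].round(1),s\['finger_force'\].round(1)/s['gripper_width'],s['finger_force']/" st.py; python3 st.py
```

```text
7.1 [566.8  58.2  83.5] yaw 2.4087 rp [-3.142  0.   ] Fg xyz -0.4 -4.0 2.9 T [-0.8    0.438  0.025] 13.933001597541438 30.001341104507446 [ 0.59  0.49 -0.97  1.71  0.43  1.17  0.34]
gauge xy 0.1 -26.9
```

Emit:
move_arm([
  [0, 0.56, 1.39, 0, 0, 0, 0],
  [0, 0.56, 1.39, 0, 0, 0, 0],
  [0, 0.56, 1.39, 0, 0, 0, 0],
  [0, 0.56, 1.39, 0, 0, 0, 0],
  [0, 0.56, 1.39, 0, 0, 0, 0],
  [0, 0.56, 1.39, 0, 0, 0, 0],
  [0, 0.56, 1.39, 0, 0, 0, 0],
])

```text
t: 7.8
eef_pos: [570.3, 68.1, 83.5]
ee_rot: [-3.141, -0.0, 2.409]
ft_force: [-2.8, -2.9, 3.9]
gripper_width: 14.0
finger_force: 30.0
```

```bash
python3 st.py
```

```text
7.8 [570.3  68.1  83.5] yaw 2.4089 rp [-3.141 -0.   ] Fg xyz -1.7 -3.7 3.9 T [-0.787  0.657 -0.044] 14.017671431783258 30.006361305713654 [ 0.57  0.5  -0.97  1.7   0.44  1.18  0.32]
gauge xy 0.0 -16.5
```

Emit:
move_arm([
  [0, 0.38, 0.93, 0, 0, 0, 0],
  [0, 0.38, 0.93, 0, 0, 0, 0],
  [0, 0.38, 0.93, 0, 0, 0, 0],
])

```text
t: 8.1
eef_pos: [571.3, 70.9, 83.5]
ee_rot: [-3.141, -0.0, 2.409]
ft_force: [-3.8, -3.5, 3.9]
gripper_width: 14.0
finger_force: 30.0
```

```bash
python3 st.py
```

```text
8.1 [571.3  70.9  83.5] yaw 2.4089 rp [-3.141 -0.   ] Fg xyz -2.4 -4.6 3.9 T [-0.758  0.743 -0.042] 13.966965832002609 30.00740647315979 [ 0.56  0.5  -0.97  1.7   0.44  1.18  0.32]
gauge xy 0.0 -13.5
```

Emit:
move_arm([
  [0, 0.6, 0.7, 0, 0, 0, 0],
  [0, 0.38, 0.93, 0, 0, 0, 0],
  [0, 0.38, 0.93, 0, 0, 0, 0],
])

```text
t: 8.4
eef_pos: [572.2, 73.5, 83.5]
ee_rot: [-3.141, 0.0, 2.409]
ft_force: [-4.2, -4.3, 4.3]
gripper_width: 14.1
finger_force: 30.0
```

```bash
python3 st.py
```

```text
8.4 [572.2  73.5  83.5] yaw 2.4087 rp [-3.141  0.   ] Fg xyz -2.5 -5.5 4.3 T [-0.888  0.527  0.028] 14.117961577339685 30.00633269548416 [ 0.56  0.5  -0.97  1.69  0.44  1.18  0.31]
gauge xy -0.1 -10.7
```

Emit:
move_arm([
  [0, 0.2, 0.46, 0, 0, 0, 0],
  [0, 0.2, 0.46, 0, 0, 0, 0],
])

```text
t: 8.6
eef_pos: [572.5, 74.5, 83.5]
ee_rot: [-3.142, 0.0, 2.409]
ft_force: [-2.9, -3.5, 2.8]
gripper_width: 13.8
finger_force: 30.0
```

```bash
python3 st.py
```

```text
8.6 [572.5  74.5  83.5] yaw 2.4087 rp [-3.142  0.   ] Fg xyz -1.6 -4.2 2.8 T [-0.893  0.559 -0.014] 13.75572652933974 30.00545382499695 [ 0.55  0.5  -0.97  1.69  0.44  1.18  0.31]
gauge xy -0.1 -9.7
```

Emit:
move_arm([
  [0, 0.2, 0.46, 0, 0, 0, 0],
  [0, 0.2, 0.46, 0, 0, 0, 0],
])

```text
t: 8.8
eef_pos: [572.8, 75.5, 83.6]
ee_rot: [-3.142, 0.0, 2.409]
ft_force: [-3.6, -4.0, 3.1]
gripper_width: 14.3
finger_force: 30.0
```

```bash
python3 st.py
```

```text
8.8 [572.8  75.5  83.6] yaw 2.4087 rp [-3.142  0.   ] Fg xyz -2.0 -4.9 3.1 T [-0.874  0.484  0.04 ] 14.30763819011382 30.004582107067108 [ 0.55  0.51 -0.96  1.69  0.45  1.18  0.31]
gauge xy -0.1 -8.7
```

Emit:
move_arm([
  [0, 0.2, 0.46, 0, 0, 0, 0],
  [0, 0.2, 0.46, 0, 0, 0, 0],
])

```text
t: 9.0
eef_pos: [573.1, 76.5, 83.5]
ee_rot: [3.142, 0.0, 2.409]
ft_force: [-2.7, -4.9, 2.9]
gripper_width: 14.0
finger_force: 30.0
```

```bash
python3 st.py
```

```text
9.0 [573.1  76.5  83.5] yaw 2.4088 rp [3.142 0.   ] Fg xyz -0.9 -5.5 2.9 T [-0.978  0.455  0.008] 14.034286691025681 30.005879402160645 [ 0.55  0.51 -0.96  1.69  0.45  1.18  0.31]
gauge xy -0.2 -7.6
```

Emit:
move_arm([
  [0, 0.2, 0.46, 0, 0, 0, 0],
])

```text
t: 9.1
eef_pos: [573.3, 76.9, 83.6]
ee_rot: [-3.142, 0.0, 2.409]
ft_force: [-3.0, -4.4, 3.1]
gripper_width: 14.0
finger_force: 30.0
```

```bash
python3 st.py
```

```text
9.1 [573.3  76.9  83.6] yaw 2.4087 rp [-3.142  0.   ] Fg xyz -1.3 -5.2 3.1 T [-0.983  0.446 -0.013] 14.032842892330025 30.005711317062378 [ 0.55  0.51 -0.96  1.69  0.45  1.18  0.31]
gauge xy -0.2 -7.2
```

Emit:
move_arm([
  [0, 0.2, 0.46, 0, 0, 0, 0],
])

```text
t: 9.2
eef_pos: [573.4, 77.4, 83.5]
ee_rot: [-3.142, 0.0, 2.409]
ft_force: [-2.5, -4.7, 2.6]
gripper_width: 14.1
finger_force: 30.0
```

```bash
python3 st.py
```

```text
9.2 [573.4  77.4  83.5] yaw 2.4088 rp [-3.142  0.   ] Fg xyz -0.8 -5.3 2.6 T [-0.976  0.457 -0.013] 14.09892103735244 30.005393028259277 [ 0.55  0.51 -0.96  1.69  0.45  1.18  0.31]
gauge xy -0.2 -6.7
```

```bash
cat >> st.py <<'E'
T=s['ft_torque'];fx,fy=-T[1]/.207,T[0]/.207
print('from T: Fg',round(fx*np.cos(y)+fy*np.sin(y),2),round(-fx*np.sin(y)+fy*np.cos(y),2))
E
```

Emit:
move_arm([
  [0, 0.2, 0.46, 0, 0, 0, 0],
])

```text
t: 9.3
eef_pos: [573.6, 77.9, 83.5]
ee_rot: [-3.142, 0.0, 2.409]
ft_force: [-2.3, -4.9, 3.1]
gripper_width: 14.2
finger_force: 30.0
```

```bash
python3 st.py|cut -c1-100
```

```text
9.3 [573.6  77.9  83.5] yaw 2.4088 rp [-3.142  0.   ] Fg xyz -0.4 -5.4 3.1 T [-0.974  0.417  0.055] 
gauge xy -0.2 -6.2
from T: Fg -0.29 -5.11
```

Emit:
move_arm([
  [0, 0.2, 0.46, 0, 0, 0, 0],
])

```text
t: 9.4
eef_pos: [573.7, 78.3, 83.5]
ee_rot: [-3.142, 0.0, 2.409]
ft_force: [-2.7, -4.0, 2.7]
gripper_width: 13.8
finger_force: 30.0
```

```bash
python3 st.py|cut -c1-100
```

```text
9.4 [573.7  78.3  83.5] yaw 2.4087 rp [-3.142  0.   ] Fg xyz -1.2 -4.7 2.7 T [-0.97   0.387  0.008] 
gauge xy -0.2 -5.7
from T: Fg -0.16 -5.04
```

Emit:
move_arm([
  [0, 0.2, 0.46, 0, 0, 0, 0],
])

```text
t: 9.5
eef_pos: [573.9, 78.8, 83.5]
ee_rot: [-3.141, 0.0, 2.409]
ft_force: [-2.3, -6.1, 4.0]
gripper_width: 14.0
finger_force: 30.0
```

```bash
python3 st.py|cut -c1-100
```

```text
9.5 [573.9  78.8  83.5] yaw 2.4087 rp [-3.141  0.   ] Fg xyz -0.1 -6.5 4.0 T [-1.253  0.493 -0.012] 
gauge xy -0.3 -5.2
from T: Fg -0.17 -6.5
```

Emit:
move_arm([
  [0, 0.08, 0.18, 0, 0, 0, 0],
])

```text
t: 9.6
eef_pos: [573.9, 78.8, 83.5]
ee_rot: [-3.141, 0.0, 2.409]
ft_force: [-3.3, -6.3, 3.4]
gripper_width: 13.9
finger_force: 30.0
```

```bash
python3 st.py|cut -c1-100
```

```text
9.6 [573.9  78.8  83.5] yaw 2.4087 rp [-3.141  0.   ] Fg xyz -1.0 -7.0 3.4 T [-1.251  0.571  0.044] 
gauge xy -0.2 -5.2
from T: Fg -0.53 -6.62
```

Emit:
move_arm([
  [0, -0.1, -0.25, 0, 0, 0, 0],
  [0, 0, 0, 0, 0, 0, 0],
])

```text
t: 9.8
eef_pos: [573.8, 78.7, 83.5]
ee_rot: [-3.142, 0.0, 2.409]
ft_force: [-2.7, -4.5, 3.9]
gripper_width: 14.1
finger_force: 30.0
```

```bash
python3 st.py|cut -c1-100; python3 - <<'E'
from h import *
b=eyes.get_image("side")[185:285,185:285];a=eyes.get_image("top")[155:205,205:255]
cv2.imwrite("pics/c2.png",np.hstack([cv2.resize(i,(400,400),interpolation=cv2.INTER_CUBIC) for i in(a,b)]))
E
```

```text
9.8 [573.8  78.7  83.5] yaw 2.4087 rp [-3.142  0.   ] Fg xyz -1.0 -5.2 3.9 T [-1.046  0.414  0.013] 
gauge xy -0.3 -5.3
from T: Fg -0.15 -5.43
```

View pics/c2.png

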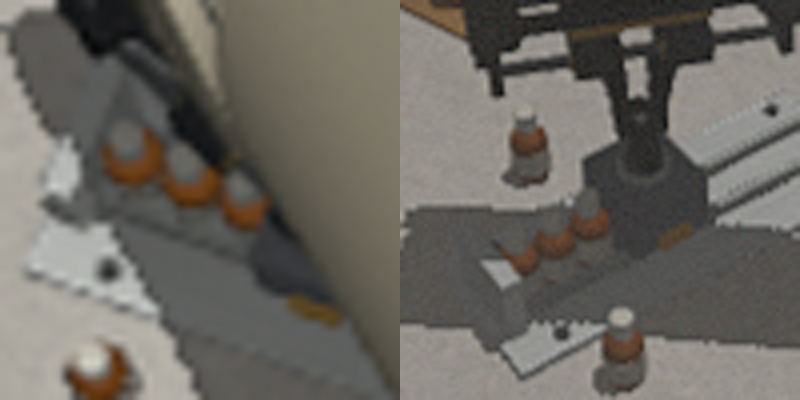

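The row is closed up and the bottles are upright (top view: caps at (125,140), (185,160) and (240,190), touching). I relax the push, then turn.

Emit:
move_arm([
  [0, -0.15, -0.37, 0, 0, 0, 0],
  [0, -0.15, -0.37, 0, 0, 0, 0],
  [0, 0, 0, 0, 0, 0, 0],
])

```text
t: 10.2
eef_pos: [573.7, 78.5, 83.6]
ee_rot: [3.141, -0.0, 2.409]
ft_force: [-0.9, -1.0, 0.9]
gripper_width: 13.9
finger_force: 30.0
```

```bash
python3 st.py|cut -c1-100
```

```text
10.2 [573.7  78.5  83.6] yaw 2.4091 rp [ 3.141 -0.   ] Fg xyz -0.5 -1.2 0.9 T [-0.498  0.041 -0.011]
gauge xy -0.3 -5.6
from T: Fg 0.63 -2.33
```

Emit:
move_arm([
  [0, 0, 0, 0, 0, 0, 0.05],
  [0, 0, 0, 0, 0, 0, 0.05],
  [0, 0, 0, 0, 0, 0, 0.05],
  [0, 0, 0, 0, 0, 0, 0.05],
  [0, 0, 0, 0, 0, 0, 0.05],
  [0, 0, 0, 0, 0, 0, 0.05],
])

```text
t: 10.8
eef_pos: [573.7, 78.4, 83.6]
ee_rot: [3.141, -0.0, 2.107]
ft_force: [-0.1, -1.8, 1.2]
gripper_width: 14.0
finger_force: 30.0
```

```bash
python3 st.py
```

```text
10.8 [573.7  78.4  83.6] yaw 2.107 rp [ 3.141 -0.   ] Fg xyz 0.5 -1.7 1.2 T [-0.505  0.016  0.021] 14.036851390356839 29.98776376247406 [ 0.51  0.48 -0.91  1.69  0.41  1.17  0.03]
gauge xy -0.3 -5.6
from T: Fg 0.76 -2.32
```

Emit:
move_arm([
  [0, 0, 0, 0, 0, 0, 0.05],
  [0, 0, 0, 0, 0, 0, 0.05],
  [0, 0, 0, 0, 0, 0, 0.05],
  [0, 0, 0, 0, 0, 0, 0.05],
  [0, 0, 0, 0, 0, 0, 0.05],
  [0, 0, 0, 0, 0, 0, 0.05],
  [0, 0, 0, 0, 0, 0, 0.05],
  [0, 0, 0, 0, 0, 0, 0.05],
  [0, 0, 0, 0, 0, 0, 0.05],
])

```text
t: 11.7
eef_pos: [573.6, 78.4, 83.6]
ee_rot: [3.141, -0.0, 1.657]
ft_force: [-1.4, -2.2, 2.3]
gripper_width: 14.2
finger_force: 30.0
```

```bash
python3 st.py
```

```text
11.7 [573.6  78.4  83.6] yaw 1.6571 rp [ 3.141 -0.   ] Fg xyz -0.6 -2.5 2.3 T [-0.564  0.206 -0.047] 14.211127703422619 29.986609518527985 [ 0.45  0.45 -0.82  1.69  0.36  1.15 -0.39]
gauge xy -0.4 -5.7
from T: Fg -0.01 -2.9
```

Emit:
move_arm([
  [0, 0, 0, 0, 0, 0, 0.04],
  [0, 0, 0, 0, 0, 0, 0.04],
])

```text
t: 11.9
eef_pos: [573.6, 78.4, 83.6]
ee_rot: [3.141, -0.0, 1.577]
ft_force: [-1.7, -2.4, 2.4]
gripper_width: 14.1
finger_force: 30.0
```

```bash
python3 st.py
```

```text
11.9 [573.6  78.4  83.6] yaw 1.5775 rp [ 3.141 -0.   ] Fg xyz -0.8 -2.8 2.4 T [-0.615  0.232  0.028] 14.065380439052753 29.986411929130554 [ 0.44  0.45 -0.81  1.69  0.35  1.15 -0.46]
gauge xy -0.4 -5.7
from T: Fg -0.04 -3.18
```

Emit:
move_arm([
  [0, 0, 0, 0, 0, 0, 0.04],
  [0, 0, 0, 0, 0, 0, 0.04],
])

```text
t: 12.1
eef_pos: [573.5, 78.4, 83.6]
ee_rot: [3.141, -0.0, 1.498]
ft_force: [-1.3, -2.0, 2.6]
gripper_width: 14.2
finger_force: 30.0
```

```bash
python3 st.py
```

```text
12.1 [573.5  78.4  83.6] yaw 1.4975 rp [ 3.141 -0.   ] Fg xyz -0.5 -2.4 2.6 T [-0.604  0.247  0.025] 14.233621255229343 29.986139237880707 [ 0.43  0.44 -0.79  1.69  0.34  1.15 -0.53]
gauge xy -0.4 -5.7
from T: Fg -0.13 -3.15
```

Emit:
move_arm([
  [0, 0, 0, 0, 0, 0, 0.04],
  [0, 0, 0, 0, 0, 0, 0.04],
])

```text
t: 12.3
eef_pos: [573.5, 78.4, 83.6]
ee_rot: [3.141, -0.0, 1.418]
ft_force: [-2.5, -1.6, 2.4]
gripper_width: 14.1
finger_force: 30.0
```

```bash
python3 st.py
```

```text
12.3 [573.5  78.4  83.6] yaw 1.4175 rp [ 3.141 -0.   ] Fg xyz -1.8 -2.4 2.4 T [-0.571  0.267  0.012] 14.079033744532024 29.985836148262024 [ 0.41  0.44 -0.78  1.69  0.33  1.15 -0.61]
gauge xy -0.4 -5.7
from T: Fg -0.27 -3.03
```

Emit:
move_arm([
  [0, 0, 0, 0, 0, 0, 0.04],
  [0, 0, 0, 0, 0, 0, 0.04],
])

```text
t: 12.5
eef_pos: [573.5, 78.4, 83.6]
ee_rot: [3.142, -0.0, 1.338]
ft_force: [-1.2, -3.2, 1.7]
gripper_width: 14.2
finger_force: 30.0
```

```bash
python3 st.py
```

```text
12.5 [573.5  78.4  83.6] yaw 1.3376 rp [ 3.142 -0.   ] Fg xyz -0.1 -3.4 1.7 T [-0.578  0.239  0.048] 14.185335833216499 29.985458850860596 [ 0.4   0.43 -0.76  1.7   0.33  1.14 -0.68]
gauge xy -0.5 -5.7
from T: Fg -0.14 -3.02
```

Emit:
move_arm([
  [0, 0, 0, 0, 0, 0, 0.04],
  [0, 0, 0, 0, 0, 0, 0.04],
])

```text
t: 12.7
eef_pos: [573.5, 78.4, 83.5]
ee_rot: [-3.142, -0.0, 1.258]
ft_force: [-1.9, -2.0, 3.0]
gripper_width: 13.8
finger_force: 30.0
```

```bash
python3 st.py
```

```text
12.7 [573.5  78.4  83.5] yaw 1.2576 rp [-3.142 -0.   ] Fg xyz -1.1 -2.5 3.0 T [-0.61   0.321 -0.037] 13.764371565333072 29.98511552810669 [ 0.39  0.43 -0.75  1.7   0.32  1.14 -0.76]
gauge xy -0.5 -5.7
from T: Fg -0.45 -3.3
```

Emit:
move_arm([
  [0, 0, 0, 0, 0, 0, 0.04],
  [0, 0, 0, 0, 0, 0, 0.04],
])

```text
t: 12.9
eef_pos: [573.5, 78.4, 83.5]
ee_rot: [-3.142, -0.0, 1.178]
ft_force: [-1.1, -2.4, 3.0]
gripper_width: 14.3
finger_force: 30.0
```

```bash
python3 st.py
```

```text
12.9 [573.5  78.4  83.5] yaw 1.1776 rp [-3.142 -0.   ] Fg xyz -0.2 -2.6 3.0 T [-0.584  0.35   0.014] 14.25659028565176 29.984889328479767 [ 0.38  0.43 -0.74  1.7   0.31  1.14 -0.83]
gauge xy -0.5 -5.7
from T: Fg -0.63 -3.23
```

Emit:
move_arm([
  [0, 0, 0, 0, 0, 0, 0.04],
  [0, 0, 0, 0, 0, 0, 0.04],
])

```text
t: 13.1
eef_pos: [573.5, 78.4, 83.6]
ee_rot: [-3.142, -0.0, 1.098]
ft_force: [-1.9, -2.1, 2.5]
gripper_width: 13.9
finger_force: 30.0
```

```bash
python3 st.py
```

```text
13.1 [573.5  78.4  83.6] yaw 1.0975 rp [-3.142 -0.   ] Fg xyz -1.1 -2.6 2.5 T [-0.544  0.404  0.006] 13.869917866888299 29.984639883041382 [ 0.37  0.42 -0.72  1.7   0.3   1.14 -0.91]
gauge xy -0.5 -5.7
from T: Fg -0.94 -3.14
```

Emit:
move_arm([
  [0, 0, 0, 0, 0, 0, 0.04],
  [0, 0, 0, 0, 0, 0, 0.04],
])

```text
t: 13.3
eef_pos: [573.5, 78.4, 83.5]
ee_rot: [-3.141, -0.0, 1.018]
ft_force: [-1.9, -2.2, 2.4]
gripper_width: 14.0
finger_force: 30.0
```

```bash
python3 st.py
```

```text
13.3 [573.5  78.4  83.5] yaw 1.0175 rp [-3.141 -0.   ] Fg xyz -1.1 -2.8 2.4 T [-0.601  0.373  0.067] 14.001231001307456 29.984647035598755 [ 0.36  0.42 -0.71  1.7   0.29  1.14 -0.98]
gauge xy -0.5 -5.7
from T: Fg -0.7 -3.34
```

Emit:
move_arm([
  [0, 0, 0, 0, 0, 0, 0.04],
  [0, 0, 0, 0, 0, 0, 0.04],
])

```text
t: 13.5
eef_pos: [573.4, 78.5, 83.5]
ee_rot: [-3.141, -0.0, 0.938]
ft_force: [-1.9, -2.2, 3.2]
gripper_width: 13.7
finger_force: 30.0
```

```bash
python3 st.py
```

```text
13.5 [573.4  78.5  83.5] yaw 0.9377 rp [-3.141 -0.   ] Fg xyz -1.1 -2.7 3.2 T [-0.57  0.39  0.01] 13.694196155030893 29.984741806983948 [ 0.35  0.41 -0.69  1.7   0.29  1.13 -1.06]
gauge xy -0.6 -5.7
from T: Fg -0.83 -3.23
```

Emit:
move_arm([
  [0, 0, 0, 0, 0, 0, 0.04],
  [0, 0, 0, 0, 0, 0, 0.04],
])

```text
t: 13.7
eef_pos: [573.4, 78.5, 83.5]
ee_rot: [-3.141, -0.0, 0.858]
ft_force: [-2.9, -1.4, 2.5]
gripper_width: 14.0
finger_force: 30.0
```

```bash
python3 st.py
```

```text
13.7 [573.4  78.5  83.5] yaw 0.8576 rp [-3.141 -0.   ] Fg xyz -2.3 -2.3 2.5 T [-0.588  0.428 -0.046] 14.025268846551722 29.98481512069702 [ 0.34  0.41 -0.68  1.7   0.28  1.13 -1.13]
gauge xy -0.6 -5.7
from T: Fg -0.98 -3.38
```

Emit:
move_arm([
  [0, 0, 0, 0, 0, 0, 0.04],
  [0, 0, 0, 0, 0, 0, 0.04],
])

```text
t: 13.9
eef_pos: [573.4, 78.5, 83.6]
ee_rot: [-3.141, -0.0, 0.778]
ft_force: [-1.6, -2.3, 1.7]
gripper_width: 14.4
finger_force: 30.0
```

```bash
python3 st.py
```

```text
13.9 [573.4  78.5  83.6] yaw 0.7776 rp [-3.141 -0.   ] Fg xyz -0.8 -2.7 1.7 T [-0.548  0.425 -0.002] 14.376371751399244 29.985207617282867 [ 0.33  0.41 -0.67  1.7   0.27  1.13 -1.21]
gauge xy -0.6 -5.6
from T: Fg -1.03 -3.19
```

Emit:
move_arm([
  [0, 0, 0, 0, 0, 0, 0.04],
  [0, 0, 0, 0, 0, 0, 0.04],
])

```text
t: 14.1
eef_pos: [573.4, 78.5, 83.5]
ee_rot: [-3.141, -0.0, 0.698]
ft_force: [-1.8, -1.9, 2.5]
gripper_width: 14.1
finger_force: 30.0
```

```bash
python3 st.py
```

```text
14.1 [573.4  78.5  83.5] yaw 0.6977 rp [-3.141 -0.   ] Fg xyz -1.0 -2.4 2.5 T [-0.533  0.424  0.046] 14.136667245024821 29.985317587852478 [ 0.32  0.4  -0.65  1.7   0.27  1.13 -1.28]
gauge xy -0.6 -5.7
from T: Fg -1.05 -3.12
```

Emit:
move_arm([
  [0, 0, 0, 0, 0, 0, 0.04],
  [0, 0, 0, 0, 0, 0, 0.04],
])

```text
t: 14.3
eef_pos: [573.4, 78.5, 83.5]
ee_rot: [-3.141, -0.0, 0.618]
ft_force: [-1.7, -1.6, 3.2]
gripper_width: 14.1
finger_force: 30.0
```

```bash
python3 st.py
```

```text
14.3 [573.4  78.5  83.5] yaw 0.6177 rp [-3.141 -0.   ] Fg xyz -1.1 -2.1 3.2 T [-0.546  0.423 -0.007] 14.064959249836857 29.985731542110443 [ 0.31  0.4  -0.64  1.7   0.26  1.13 -1.36]
gauge xy -0.6 -5.6
from T: Fg -1.02 -3.18
```

Emit:
move_arm([
  [0, 0, 0, 0, 0, 0, 0.04],
  [0, 0, 0, 0, 0, 0, 0.04],
])

```text
t: 14.5
eef_pos: [573.4, 78.5, 83.5]
ee_rot: [-3.141, -0.0, 0.538]
ft_force: [-1.7, -1.4, 2.8]
gripper_width: 14.5
finger_force: 30.0
```

```bash
python3 st.py
```

```text
14.5 [573.4  78.5  83.5] yaw 0.5377 rp [-3.141 -0.   ] Fg xyz -1.1 -1.9 2.8 T [-0.531  0.545  0.01 ] 14.488856912733684 29.98603641986847 [ 0.3   0.4  -0.62  1.7   0.25  1.13 -1.43]
gauge xy -0.6 -5.6
from T: Fg -1.6 -3.31
```

Emit:
move_arm([
  [0, 0, 0, 0, 0, 0, 0.04],
  [0, 0, 0, 0, 0, 0, 0.04],
])

```text
t: 14.7
eef_pos: [573.4, 78.5, 83.5]
ee_rot: [-3.141, -0.0, 0.458]
ft_force: [-2.0, -2.1, 3.2]
gripper_width: 14.1
finger_force: 30.0
```

```bash
python3 st.py
```

```text
14.7 [573.4  78.5  83.5] yaw 0.4577 rp [-3.141 -0.   ] Fg xyz -1.2 -2.6 3.2 T [-0.546  0.461 -0.043] 14.111691173840464 29.98651832342148 [ 0.29  0.39 -0.61  1.7   0.25  1.12 -1.51]
gauge xy -0.6 -5.6
from T: Fg -1.2 -3.24
```

Emit:
move_arm([
  [0, 0, 0, 0, 0, 0, 0.04],
  [0, 0, 0, 0, 0, 0, 0.04],
])

```text
t: 14.9
eef_pos: [573.4, 78.6, 83.5]
ee_rot: [-3.141, -0.0, 0.378]
ft_force: [-2.6, -2.0, 2.5]
gripper_width: 14.4
finger_force: 30.0
```

```bash
python3 st.py
```

```text
14.9 [573.4  78.6  83.5] yaw 0.3777 rp [-3.141 -0.   ] Fg xyz -1.8 -2.8 2.5 T [-0.601  0.514 -0.009] 14.361951244333271 29.98702973127365 [ 0.28  0.39 -0.6   1.7   0.24  1.12 -1.58]
gauge xy -0.7 -5.6
from T: Fg -1.35 -3.58
```

Emit:
move_arm([
  [0, 0, 0, 0, 0, 0, 0.04],
  [0, 0, 0, 0, 0, 0, 0.04],
])

```text
t: 15.1
eef_pos: [573.4, 78.6, 83.5]
ee_rot: [-3.141, -0.0, 0.298]
ft_force: [-1.9, -1.4, 2.1]
gripper_width: 13.8
finger_force: 30.0
```

```bash
python3 st.py
```

```text
15.1 [573.4  78.6  83.5] yaw 0.2977 rp [-3.141 -0.   ] Fg xyz -1.3 -1.9 2.1 T [-0.502  0.561  0.02 ] 13.83202819697341 29.987520575523376 [ 0.27  0.39 -0.58  1.7   0.23  1.12 -1.66]
gauge xy -0.6 -5.6
from T: Fg -1.72 -3.2
```

Emit:
move_arm([
  [0, 0, 0, 0, 0, 0, 0.04],
  [0, 0, 0, 0, 0, 0, 0.04],
])

```text
t: 15.3
eef_pos: [573.4, 78.6, 83.5]
ee_rot: [-3.141, 0.0, 0.218]
ft_force: [-3.3, -1.5, 2.3]
gripper_width: 14.1
finger_force: 30.0
```

```bash
python3 st.py
```

```text
15.3 [573.4  78.6  83.5] yaw 0.2177 rp [-3.141  0.   ] Fg xyz -2.6 -2.5 2.3 T [-0.45   0.523  0.02 ] 14.118594403446439 29.991308748722076 [ 0.26  0.39 -0.57  1.7   0.23  1.12 -1.74]
gauge xy -0.7 -5.6
from T: Fg -1.63 -2.9
```

Emit:
move_arm([
  [0, 0, 0, 0, 0, 0, 0.04],
  [0, 0, 0, 0, 0, 0, 0.04],
])

```text
t: 15.5
eef_pos: [573.4, 78.6, 83.5]
ee_rot: [-3.141, 0.0, 0.138]
ft_force: [-2.7, -1.8, 2.7]
gripper_width: 14.3
finger_force: 30.1
```

```bash
python3 st.py
```

```text
15.5 [573.4  78.6  83.5] yaw 0.138 rp [-3.141  0.   ] Fg xyz -1.9 -2.6 2.7 T [-0.554  0.55   0.164] 14.334133501784446 30.13090968132019 [ 0.24  0.38 -0.56  1.7   0.22  1.12 -1.81]
gauge xy -0.7 -5.6
from T: Fg -1.59 -3.42
```

The torque jumped to 0.16 N m, so the knob is biting at yaw of about 0.14. Joint 7 would end too near its limit, so I unload, release, flip the gripper half a turn and regrasp.

Emit:
move_arm([
  [0, -0.3, 0.2, 0, 0, 0, -0.025],
  [0, -0.3, 0.2, 0, 0, 0, -0.025],
  [0, 0, 0, 0, 0, 0, 0],
])

```text
t: 15.8
eef_pos: [573.2, 78.3, 83.6]
ee_rot: [-3.141, -0.001, 0.192]
ft_force: [-0.9, 1.1, 0.9]
gripper_width: 13.6
finger_force: 30.0
```

```bash
python3 st.py
```

```text
15.8 [573.2  78.3  83.6] yaw 0.1918 rp [-3.141e+00 -1.000e-03] Fg xyz -1.2 0.7 0.9 T [0.201 0.054 0.1  ] 13.619078735571147 30.008944272994995 [ 0.25  0.38 -0.57  1.7   0.22  1.12 -1.76]
gauge xy -0.8 -5.9
from T: Fg -0.58 0.82
```

Emit:
move_arm([
  [0.3, 0, 0, 0, 0, 0, 0],
  [0.6, 0, 0, 0, 0, 0, 0],
  [1, 0, 0, 0, 0, 0, 0],
  [1, 0, 0, -10, 0, 0, 0],
  [1, 0, 0, -15, 0, 0, 0],
  [1, 0, 0, -15, 0, 0, 0],
  [1, 0, 0, 0, 0, 0, 0],
])

```text
t: 16.5
eef_pos: [574.7, 78.0, 127.0]
ee_rot: [3.141, -0.005, 0.189]
ft_force: [0.2, -0.4, -0.2]
gripper_width: 62.2
finger_force: 0.0
```

```bash
python3 st.py
```

```text
16.5 [574.7  78.  127. ] yaw 0.1888 rp [ 3.141 -0.005] Fg xyz 0.3 -0.3 -0.2 T [ 0.042 -0.02   0.001] 62.2025568921705 0.0 [ 0.26  0.34 -0.58  1.66  0.2   1.19 -1.74]
gauge xy 0.8 -5.7
from T: Fg 0.02 0.22
```

Emit:
move_arm([
  [1, 0, 0, 0, 0, 0, -0.143],
  [1, 0, 0, 0, 0, 0, -0.143],
  [1, 0, 0, 0, 0, 0, -0.143],
  [1, 0, 0, 0, 0, 0, -0.143],
  [1, 0, 0, 0, 0, 0, -0.143],
  [1, 0, 0, 0, 0, 0, -0.143],
  [1, 0, 0, 0, 0, 0, -0.143],
  [1, 0, 0, 0, 0, 0, -0.143],
  [1, 0, 0, 0, 0, 0, -0.143],
  [1, 0, 0, 0, 0, 0, -0.143],
  [1, 0, 0, 0, 0, 0, -0.143],
])

```text
t: 17.6
eef_pos: [573.1, 77.4, 123.8]
ee_rot: [3.141, 0.0, 1.768]
ft_force: [-0.1, -1.1, 0.5]
gripper_width: 86.7
finger_force: 0.0
```

Emit:
move_arm([
  [1, 0, 0, 0, 0, 0, -0.143],
  [1, 0, 0, 0, 0, 0, -0.143],
  [1, 0, 0, 0, 0, 0, -0.143],
  [1, 0, 0, 0, 0, 0, -0.143],
  [1, 0, 0, 0, 0, 0, -0.143],
  [1, 0, 0, 0, 0, 0, -0.143],
  [1, 0, 0, 0, 0, 0, -0.143],
  [1, 0, 0, 0, 0, 0, -0.143],
  [1, 0, 0, 0, 0, 0, -0.143],
  [1, 0, 0, 0, 0, 0, -0.143],
  [1, 0, 0, 0, 0, 0, -0.143],
  [1, 0, 0, 0, 0, 0, 0],
])

```text
t: 18.8
eef_pos: [573.1, 77.3, 123.5]
ee_rot: [3.141, -0.0, -2.946]
ft_force: [-0.9, 0.3, -0.7]
gripper_width: 87.4
finger_force: 0.0
```

```bash
python3 st.py
```

```text
18.8 [573.1  77.3 123.5] yaw -2.9465 rp [ 3.141 -0.   ] Fg xyz -1.0 0.0 -0.7 T [ 0.119 -0.106  0.034] 87.42355221295185 0.0 [ 0.65  0.53 -1.12  1.65  0.5   1.28  1.2 ]
gauge xy -0.5 -6.9
from T: Fg 0.29 0.71
```

Emit:
move_arm([
  [1, -0.5, 0.9, 10, 0, 0, 0],
  [0.8, 0, 0, 10, 0, 0, 0],
  [0.6, 0, 0, 10, 0, 0, 0],
  [0.5, 0, 0, 6, 0, 0, 0],
  [0.4, 0, 0, 4, 0, 0, 0],
  [0.4, 0, 0, 0, 0, 0, 0],
  [0.4, 0, 0, 0, 0, 0, 0],
])

```text
t: 19.5
eef_pos: [573.4, 78.7, 83.7]
ee_rot: [3.142, 0.0, -2.948]
ft_force: [0.4, 0.8, -0.3]
gripper_width: 46.5
finger_force: 0.0
```

```bash
python3 st.py
```

```text
19.5 [573.4  78.7  83.7] yaw -2.9485 rp [3.142 0.   ] Fg xyz 0.1 0.9 -0.3 T [ 0.06  -0.161  0.052] 46.499500540878145 0.0 [ 0.63  0.57 -1.09  1.69  0.54  1.22  1.17]
gauge xy -0.6 -5.5
from T: Fg 0.63 0.54
```

Emit:
move_arm([
  [0.3, 0.1, -0.2, 0, 0, 0, 0],
  [0.25, 0, 0, 0, 0, 0, 0],
  [0.2, 0, 0, 0, 0, 0, 0],
  [0.15, 0, 0, 0, 0, 0, 0],
  [0.1, 0, 0, 0, 0, 0, 0],
  [0, 0, 0, 0, 0, 0, 0],
  [0, 0, 0, 0, 0, 0, 0],
  [0, 0, 0, 0, 0, 0, 0],
  [0, 0, 0, 0, 0, 0, 0],
])

```text
t: 20.4
eef_pos: [573.3, 78.4, 83.6]
ee_rot: [-3.142, 0.0, -2.948]
ft_force: [-0.0, 0.9, 1.8]
gripper_width: 14.1
finger_force: 29.8
```

```bash
python3 st.py
```

```text
20.4 [573.3  78.4  83.6] yaw -2.9483 rp [-3.142  0.   ] Fg xyz -0.3 0.8 1.8 T [ 0.233 -0.127  0.08 ] 14.072899288414648 29.823886156082153 [ 0.63  0.57 -1.09  1.69  0.54  1.22  1.17]
gauge xy -0.7 -5.8
from T: Fg 0.19 1.27
```

Emit:
move_arm([
  [0, 0, 0, 0, 0, 0, 0.03],
])

```text
t: 20.5
eef_pos: [573.3, 78.4, 83.6]
ee_rot: [3.141, 0.0, -2.979]
ft_force: [0.1, -0.0, 1.9]
gripper_width: 14.5
finger_force: 29.9
```

```bash
python3 st.py
```

```text
20.5 [573.3  78.4  83.6] yaw -2.9793 rp [3.141 0.   ] Fg xyz 0.1 0.0 1.9 T [ 0.207 -0.137  0.086] 14.535811763060472 29.86212819814682 [ 0.62  0.57 -1.09  1.69  0.53  1.22  1.14]
gauge xy -0.6 -5.8
from T: Fg 0.28 1.16
```

Emit:
move_arm([
  [0, 0, 0, 0, 0, 0, 0.03],
])

```text
t: 20.6
eef_pos: [573.3, 78.4, 83.6]
ee_rot: [3.142, 0.0, -3.011]
ft_force: [0.1, 0.8, 0.8]
gripper_width: 14.5
finger_force: 29.9
```

```bash
python3 st.py
```

```text
20.6 [573.3  78.4  83.6] yaw -3.011 rp [3.142 0.   ] Fg xyz -0.2 0.8 0.8 T [ 0.213 -0.087  0.204] 14.477133949857727 29.932688176631927 [ 0.62  0.56 -1.08  1.69  0.53  1.22  1.11]
gauge xy -0.6 -5.8
from T: Fg 0.04 1.11
```

Emit:
move_arm([
  [0, 0, 0, 0, 0, 0, 0.03],
])

```text
t: 20.7
eef_pos: [573.3, 78.4, 83.6]
ee_rot: [-3.142, 0.0, -3.041]
ft_force: [-0.0, 0.7, 1.0]
gripper_width: 14.1
finger_force: 30.0
```

```bash
python3 st.py
```

```text
20.7 [573.3  78.4  83.6] yaw -3.041 rp [-3.142  0.   ] Fg xyz -0.3 0.6 1.0 T [ 0.246 -0.144  0.169] 14.146215914102838 29.998367428779602 [ 0.61  0.56 -1.07  1.69  0.52  1.21  1.09]
gauge xy -0.7 -5.8
from T: Fg 0.25 1.36
```

Emit:
move_arm([
  [0, 0, 0, 0, 0, 0, 0.05],
  [0, 0, 0, 0, 0, 0, 0.05],
  [0, 0, 0, 0, 0, 0, 0.05],
])

```text
t: 21.0
eef_pos: [573.3, 78.4, 83.6]
ee_rot: [-3.141, 0.0, 3.092]
ft_force: [-1.1, 0.5, 1.0]
gripper_width: 14.3
finger_force: 30.0
```

```bash
python3 st.py
```

```text
21.0 [573.3  78.4  83.6] yaw 3.0915 rp [-3.141  0.   ] Fg xyz -1.2 0.1 1.0 T [ 0.278 -0.152  0.264] 14.25195561906688 30.04101723432541 [ 0.6   0.55 -1.04  1.69  0.5   1.2   0.95]
gauge xy -0.7 -5.8
from T: Fg 0.23 1.51
```

Emit:
move_arm([
  [0, 0, 0, 0, 0, 0, 0.05],
  [0, 0, 0, 0, 0, 0, 0.05],
  [0, 0, 0, 0, 0, 0, 0.05],
])

```text
t: 21.3
eef_pos: [573.3, 78.4, 83.6]
ee_rot: [3.142, 0.0, 2.942]
ft_force: [0.0, 0.8, 1.6]
gripper_width: 14.3
finger_force: 30.1
```

```bash
python3 st.py
```

```text
21.3 [573.3  78.4  83.6] yaw 2.9415 rp [3.142 0.   ] Fg xyz -0.3 0.8 1.6 T [ 0.289 -0.15   0.283] 14.343635454385819 30.076573491096497 [ 0.58  0.53 -1.02  1.69  0.48  1.2   0.81]
gauge xy -0.7 -5.8
from T: Fg 0.21 1.56
```

Emit:
move_arm([
  [0, 0, 0, 0, 0, 0, 0.05],
  [0, 0, 0, 0, 0, 0, 0.05],
])

```text
t: 21.5
eef_pos: [573.3, 78.4, 83.6]
ee_rot: [3.142, 0.0, 2.842]
ft_force: [0.3, 1.1, 1.7]
gripper_width: 14.1
finger_force: 30.1
```

```bash
python3 st.py
```

```text
21.5 [573.3  78.4  83.6] yaw 2.8416 rp [3.142 0.   ] Fg xyz -0.1 1.2 1.7 T [ 0.23  -0.131  0.266] 14.058437368519186 30.10190784931183 [ 0.57  0.52 -1.    1.69  0.47  1.19  0.72]
gauge xy -0.7 -5.8
from T: Fg 0.22 1.26
```

Emit:
move_arm([
  [0, 0, 0, 0, 0, 0, 0.05],
  [0, 0, 0, 0, 0, 0, 0.05],
  [0, 0, 0, 0, 0, 0, 0.05],
  [0, 0, 0, 0, 0, 0, 0.05],
  [0, 0, 0, 0, 0, 0, 0.05],
  [0, 0, 0, 0, 0, 0, 0.05],
  [0, 0, 0, 0, 0, 0, 0.05],
  [0, 0, 0, 0, 0, 0, 0.03],
  [0, 0, 0, 0, 0, 0, 0],
])

```text
t: 22.4
eef_pos: [573.3, 78.4, 83.6]
ee_rot: [-3.142, 0.0, 2.464]
ft_force: [0.7, 0.9, 0.6]
gripper_width: 14.3
finger_force: 30.2
```

```bash
python3 st.py
```

```text
22.4 [573.3  78.4  83.6] yaw 2.464 rp [-3.142  0.   ] Fg xyz 0.4 1.1 0.6 T [ 0.25  -0.255  0.324] 14.347584776411136 30.161389410495758 [ 0.52  0.49 -0.92  1.69  0.42  1.17  0.38]
gauge xy -0.7 -5.8
from T: Fg 0.75 1.55
```

Emit:
move_arm([
  [0, 0, 0, 0, 0, 0, 0.012],
  [0, 0, 0, 0, 0, 0, 0],
  [0.3, 0, 0, 0, 0, 0, 0],
  [0.6, 0, 0, 0, 0, 0, 0],
  [0.8, 0, 0, 0, 0, 0, 0],
  [0.8, 0, 0, 0, 0, 0, 0],
  [0.8, 0, 0, -10, 0, 0, 0],
  [0.8, 0, 0, -20, 0, 0, 0],
  [0.8, 0, 0, -30, 0, 0, 0],
  [0.8, 0, 0, -30, 0, 0, 0],
  [0.8, 0, 0, -30, 0, 0, 0],
  [0.8, 0, 0, 0, 0, 0, 0],
])

```text
t: 23.6
eef_pos: [575.1, 79.2, 208.4]
ee_rot: [3.137, 0.005, 2.453]
ft_force: [-1.0, 0.1, 0.0]
gripper_width: 69.4
finger_force: 0.0
```

Emit:
move_arm([
  [0.8, 20, -30, 0, 0, 0, 0],
  [0.8, 20, -30, 0, 0, 0, 0],
  [0.8, 20, -30, 0, 0, 0, 0],
  [0.8, 20, -30, 0, 0, 0, 0],
  [0.8, 20, -30, 0, 0, 0, 0],
  [0.8, 20, -30, 0, 0, 0, 0],
  [0.8, 0, 0, 0, 0, 0, 0],
  [0.8, 0, 0, 0, 0, 0, 0],
])

```text
t: 24.4
eef_pos: [366.2, 15.3, 203.9]
ee_rot: [-3.14, 0.003, 2.452]
ft_force: [0.4, -0.9, -0.4]
gripper_width: 69.7
finger_force: 0.0
```

```bash
python3 st.py; python3 - <<'E'
from h import *
b=eyes.get_image("side")[185:285,185:285];a=eyes.get_image("top")[145:215,205:275]
cv2.imwrite("pics/c3.png",np.hstack([cv2.resize(i,(400,400),interpolation=cv2.INTER_CUBIC) for i in(a,b)]))
E
```

```text
24.4 [366.2  15.3 203.9] yaw 2.4519 rp [-3.14e+00  3.00e-03] Fg xyz 0.7 -0.7 -0.4 T [ 0.045 -0.175  0.017] 69.6797145996297 0.0 [ 0.93 -0.33 -0.88  2.03 -0.26  1.34  1.02]
gauge xy -173.9 -135.8
from T: Fg 0.72 0.5
```

View pics/c3.png

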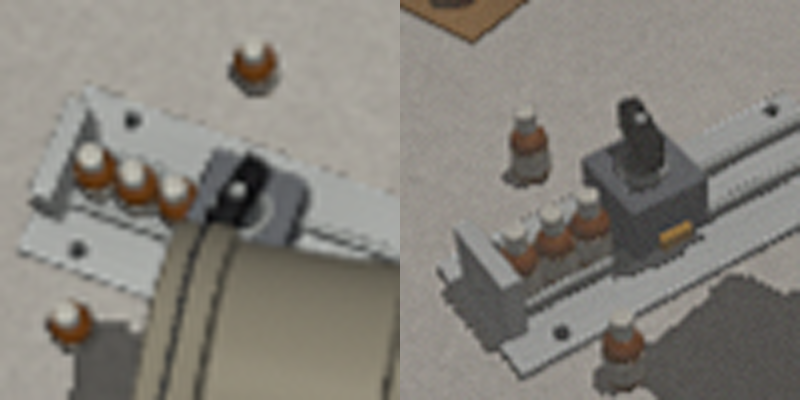

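The bottles are upright and closed up between the stop and the head, the knob is free and the spares are in place. I'm handing the job in.

```bash
python3 -c "
from bench import r;print(r.job_done())"
```

```text
the job is handed in; nothing more can be done
None
```

I closed the row up gently, turned the knob about 45° past where it bit, let go and handed the job in; the last picture shows the bottles upright, touching and nothing else moved, but the 45° is my estimate from torque, grip force and wrist angle, as no reading shows it directly.

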